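Set the grinder's collar with the bar

ROBOT

A 7-joint arm with a two-finger parallel gripper is mounted at the origin on a cart in front of the work surface, level with it; the furniture and walls round the work are solid. World frame = base frame: x ahead of the robot, y to its left, z up, the work surface at z = 0. Lengths are in m, angles in rad, forces in N, time in s.
With the tool pointing down it reaches from about 0.4 to 0.9 m from the base axis. Payload 5.5 kg.
Tool frame: the origin (TCP) lies on the centre line of the jaws, within the pads' length; the fingertips stand 17 mm ahead of it and the grasp point (between the pads) lies 2 mm behind it; z points along the fingers, y is the line along which they close (so a half turn about z gives the same grasp; the last joint's range is limited). The gripper opens to 85 mm and grips with 20 to 120 N. Pads are 22 mm wide; open, the fingers measure 114 mm over their backs; the gripper's body (76 mm by 85 mm) begins 54 mm behind the grasp point. The pads swing forward as they close: fully open they stand 13 mm farther back than shut.
Start: joints at [-0.994, 0.501, -0.427, 1.55, 0.221, 1.138, -0.21], TCP at [0.201, 0.618, 0.248] pointing down, gripper open.
Joint ranges: [-2.88, 2.88], [-0.31, 2.03], [-1.54, 1.56], [0.2, 2.42], [-1.41, 4.55], [0.19, 2.02], [-2.57, 2.57]. Speed limits (rad/s): [2.57, 2.57, 3.14, 3.14, 3.14, 3.14, 3.14].

INTERFACE

Orientations are given as a 3x3 rotation matrix whose columns are the frame's x, y, z axes.
In Python, from bench import bot gives the robot as it stands.
- The arm moves only by the tool move_arm, never from a script. Its argument "motion" is a list of rows, each an object of numbers: "x", "y", "z": the shift along the tool's x, y, z as a fraction of full scale; "yaw": the turn about the tool's z as a fraction of full scale. A call has exactly 5 rows; each row shifts and turns the commanded pose from where the row before left it, along the tool's axes as they then stand; what a row does not reach is not made up. Full scale, the value 1, is 0.02 m for a shift and 10 degrees for a turn. A row lasts 1/8 s, in which the tool goes at most 62.5 mm and 10.7 degrees, less where a joint would pass 70% of its speed; a pose out of reach is approached as far as the arm can. A call with a number of a shift or a turn outside -1 to 1 is refused whole. A call with a gripper value outside its range is refused whole. "jaw" is the opening, from -1 (shut) to 1 (fully open), set as the call begins (left out, the last holds). The fingers move at their own pace and stop on an object; "newtons" is the grip in N (left out, the last holds). Time passes only in rows, so rows that do not move let the fingers close, or fill a call up. It gives the time, the measured TCP pose, the force, the opening and the grip force at its end, in the units of the state.
- bot.get_state(): the state, without advancing time (a new reading comes with each control period).
- bot.get_image(name): name is "side" or "top" or "wrist"; returns the picture (384x512x3 uint8, blue, green, red); there is no depth.
- bot.get_calibration(name): a dict with "K" (3x3 intrinsics, pixels), "dist" ([k1, k2, p1, p2, k3] as OpenCV has them; the pictures are not rectified), "pose" (4x4, takes a point from camera to world coordinates). Camera axes: x right, y down, z forward; pixel columns grow to the right and rows downward; lengths in m; the calibration is good to about 2 mm. A picture is of the moment at which its call begins: read the wrist's pose just before it. get_calibration takes no time and is no camera call; for the wrist camera it gives the pose at the moment of the call.
- bot.close_job(): hands the job in; it is judged then, once.
The state is a dict: "time": time; "joint_pos": joint angles; "dq": joint speeds; "tau": joint torques, N m; "ee_pos": TCP position; "orientation": TCP orientation; "contact_force": force on the tool from outside, world axes, zero at the start; "torque": the same for the moment, N m; "width": opening from 0.0 (shut) to 1.0 (fully open); "finger_force": force on a finger pad.
Only numpy, scipy, OpenCV 4.12 (cv2) and the standard library are available. Lean on these libraries where they do the work, as an engineer would, in place of code of your own. Each camera call takes 0.05 s, during which the arm holds its last target. There are 200 camera calls.

TASK

Set the coffee grinder coarser: with the bar from the wooden rest, turn the threaded collar counter-clockwise (seen from above) until its pointer stands in line with the fixed mark on the neck; the guard stops the bar part of the way, so move it to another socket and go on. Turn the collar only with the bar, do not press on the glass hopper or knock over or push away the spice jars, plug and timer, and finally leave the bar standing fully home in a socket of the collar.

Things in the scene. Friction and masses are not known exactly. Their poses are not given: they have to be found in the camera images.
- grinder: Grey coffee grinder, fixed, 188 mm across, front towards its own -x (roughly the robot). Origin: centre of its underside, on the worktop; z, the collar's axis, up. Its neck, 68 mm diameter, carries the collar and above it the hopper.
- opening (a point): Middle of the front opening in the guard wall, 89 mm from the axis, 170 mm up. The wall (84 to 94 mm from the axis, top 170 mm above the worktop) surrounds the collar except for 51 degrees either side of the grinder's -x. Only there can the bar be put in and swung, its centre line at most 46 degrees either side of -x.
- hopper: Clear glass bean hopper with black lid above the collar, fixed on the grinder's axis: 60 mm diameter from height 127 mm, widening to 68 mm from 165 mm; lid 72 mm across, top 243 mm. Origin: same point as the grinder's. Fragile: no push over 10 N.
- collar (a joint): Angle of the dark steel collar (rad), grows counter-clockwise seen from above, 0 to 2.6; 0 to 0.25 at the start, and 2.10 when pointer and mark are in line. Turns stiffly (about 0.3 N m), stays where it is left, its height does not change. In the grinder's frame the pointer lies at angle pi - 1.05 + joint value, counter-clockwise from +x.
- socket_mouth (a point): Centre of the mouth of one of the collar's 10 equal sockets, the next counter-clockwise from the pointer (18 degrees); the others follow every 36 degrees. Hexagonal holes 19 mm across flats, 40 mm deep, leaning outward 35 degrees from vertical. Floor centre 46 mm from the axis, 92 mm above the worktop; mouth centre 69 mm from the axis, 125 mm up.
- collar_centre (a point): Point on the collar's axis at the height of the sockets' floors (92 mm above the worktop).
- pointer (a point): Top of the collar's pointer, a bright steel upright blade 16 mm long radially, 7 mm thick, standing between two sockets and 22 mm above the collar, 59 mm from the axis, 144 mm above the worktop; turns with the collar.
- mark (a point): Top of the fixed mark, a bright steel upright blade on the neck just inside the pointer's path, 7 mm thick, reaching out to 49 mm from the axis (this point at 42 mm), 149 mm up, at angle pi + 1.05 in the grinder's frame (right-front); does not turn.
- bar: Loose round bar 175 mm long, 0.1 to 0.2 kg, standing upright in the rest. Origin: its lower tip; z along it to the black end. Steel shank 14 mm diameter (tip tapered over 7 mm) up to 106 mm, then black handle 18 mm diameter to 175 mm. Fully home in a socket it leans about 35 degrees with 135 mm standing out, the tip on the floor.
- bar_tip (a point): The bar's lower tip, on its axis.
- bar_top (a point): The bar's black upper end, on its axis, 175 mm from the tip.
- bar_rest: Wooden block 64 x 64 x 45 mm, fixed, with a vertical hole 20 mm wide, 37 mm deep from the top, in its middle; holds the bar upright at the start. Origin: centre of its underside.
- spice_jar_a: Spice jar 41 mm diameter, 105 mm tall, standing near the grinder; bystander. Origin: centre of its underside.
- spice_jar_b: Second spice jar, same size, farther right; bystander. Origin: centre of its underside.
- timer: Round egg timer, 61 mm, 60 mm tall, on the hob; bystander. Origin: centre of its underside.
- plug: Black sink plug 48 mm, 33 mm tall, near the sink; bystander. Origin: centre of its underside.

How it is judged:
By the outcome, as a careful person would: the job done as asked, in the order asked, and still so for the second after the job is handed in, with the robot touching nothing.
It also fails if it takes over 58 s, if anything falls off the work surface, if the arm or the gripper's body presses on something with over 40 N, if the wrist force passes 120 N, or if a joint passes its speed limit or range.

## Working session

There is one attempt and no reset: what is moved stays moved. The work goes in short steps, Python scripts to look and compute and a tool call to move; the robot and the scene stay as the last step left them, time stands still between calls to the robot, and variables do not carry over. Pictures are saved under pics/ and viewed, at most 10 in all, crops included, and the job is handed in when it is done.

Besides the shell and the picture viewer there is one more tool, called after "Request:" as name([rows], argument=value, ...), one row to a line, values as JSON. move_arm: Moves the arm, as the interface text tells. Shift numbers are shares of 0.02 m and turn numbers shares of 10 degrees, none past 1 either way. Its arguments: {"type":"object","properties":{"motion":{"type":"array"},"jaw":{"type":"number"},"newtons":{"type":"number"}},"required":["motion"]}

```bash
mkdir -p pics; ls
cat > h.py <<'E'
import numpy as np, cv2
from bench import bot
def cal(n):
    c=bot.get_calibration(n); return np.array(c["K"],float),np.array(c["dist"],float),np.array(c["pose"],float)
def ray(c,uv):
    K,d,P=c; p=cv2.undistortPoints(np.array([[uv]],float),K,d)[0,0]
    return P[:3,3],P[:3,:3]@np.array([p[0],p[1],1.])
def onz(c,uv,z):
    o,r=ray(c,uv); return o+r*(z-o[2])/r[2]
def tri(c1,u1,c2,u2):
    o1,r1=ray(c1,u1);o2,r2=ray(c2,u2)
    s=np.linalg.lstsq(np.c_[r1,-r2],o2-o1,rcond=None)[0]
    a=o1+r1*s[0];b=o2+r2*s[1]; return (a+b)/2,np.linalg.norm(a-b)
def proj(c,X):
    K,d,P=c; T=np.linalg.inv(P); return cv2.projectPoints(np.array(X,float).reshape(-1,1,3),cv2.Rodrigues(T[:3,:3])[0],T[:3,3],K,d)[0][:,0]
def snap(n,f):
    c=cal(n); im=np.array(bot.get_image(n)); cv2.imwrite("pics/"+f+".png",im); return c,im
E
python3 - <<'E'
from h import *
np.set_printoptions(precision=3,suppress=True)
for n in("top","side"):
    c,im=snap(n,n+"0"); print(n,c[2])
a=[cv2.imread(f"pics/{n}0.png") for n in("top","side")]
s=bot.get_state(); print(s["ee_pos"],s["orientation"],s["time"])
E
```

```text
pics
top [[ 0.002 -0.982  0.187  0.352]
 [-1.    -0.004 -0.008  0.049]
 [ 0.008 -0.187 -0.982  1.142]
 [ 0.     0.     0.     1.   ]]
side [[ 0.999  0.01  -0.041  0.562]
 [ 0.038 -0.664  0.747 -0.626]
 [-0.02  -0.747 -0.664  0.729]
 [ 0.     0.     0.     1.   ]]
[0.201 0.618 0.247] [[-0.951  0.309 -0.001]
 [ 0.309  0.951 -0.002]
 [ 0.    -0.002 -1.   ]] 0.1
```

View pics/top0.png

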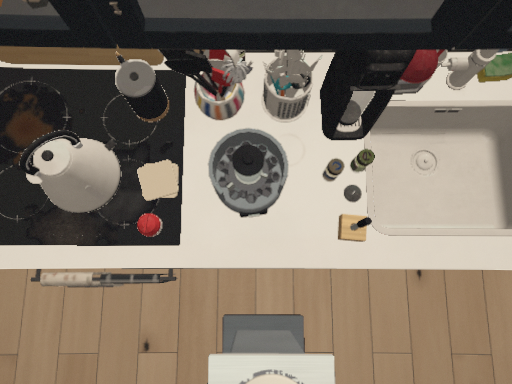

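View pics/side0.png

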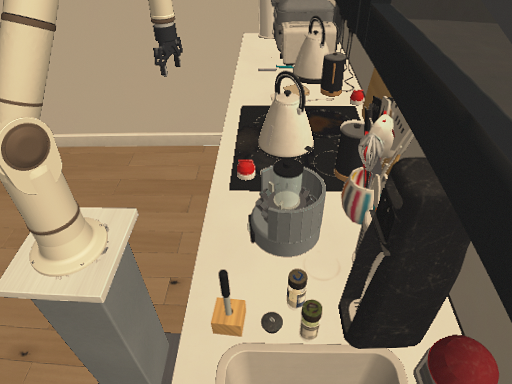

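The top view shows the grinder at about (248,168), bar rest at (352,228), bar top at (364,222), jars at (335,168) and (365,158), plug at (352,193) and timer at (150,225). The side view shows the bar's black handle around (224,270–297).

Run:
```python
from h import *
np.set_printoptions(precision=3,suppress=True)
ct,cs=cal("top"),cal("side")
t=cv2.imread("pics/top0.png");s=cv2.imread("pics/side0.png")
# bar top
for uv in [(368,220),(364,222)]: print("bartop z.183:",onz(ct,uv,.183))
print("side bar top",onz(cs,(224,272),.183), tri(ct,(367,221),cs,(224,272)))
# wood mask
for n,im,c in(("top",t,ct),("side",s,cs)):
    x,y=(330,205) if n=="top" else (200,285)
    h=cv2.cvtColor(im,cv2.COLOR_BGR2HSV)[y:y+55,x:x+55]
    m=cv2.inRange(h,(8,90,90),(25,255,255)); q=np.argwhere(m)[:,::-1]+[x,y]
    print(n,"wood bbox",q.min(0),q.max(0),cv2.minAreaRect(q.astype(np.float32)))
print("rest",onz(ct,(352,228),.045))
print("grinder hopper lid",onz(ct,(248,160),.243), "wall", onz(ct,(248,170),.17))
for uv in[(335,168),(365,158)]:print("jar",onz(ct,uv,.105))
print("plug",onz(ct,(352,193),.03))
A=cv2.resize(t[120:225,195:300],None,fx=5.5,fy=5.5,interpolation=cv2.INTER_CUBIC)
cv2.imwrite("pics/topc.png",A)
```

```text
bartop z.183: [ 0.47  -0.215  0.183]
bartop z.183: [ 0.465 -0.206  0.183]
side bar top [ 0.476 -0.213  0.183] (array([ 0.472, -0.212,  0.18 ]), np.float64(0.007505426609771056))
top wood bbox [338 215] [366 240] ((352.03314208984375, 227.3701629638672), (27.120357513427734, 24.807769775390625), 3.012787342071533)
side wood bbox [211 297] [245 336] ((228.06704711914062, 316.3963623046875), (33.12946319580078, 36.773704528808594), 6.34019136428833)
rest [ 0.466 -0.211  0.045]
grinder hopper lid [0.593 0.057 0.243] wall [0.588 0.058 0.17 ]
jar [ 0.61  -0.16   0.105]
jar [ 0.636 -0.236  0.105]
plug [ 0.561 -0.218  0.03 ]
```

View pics/topc.png

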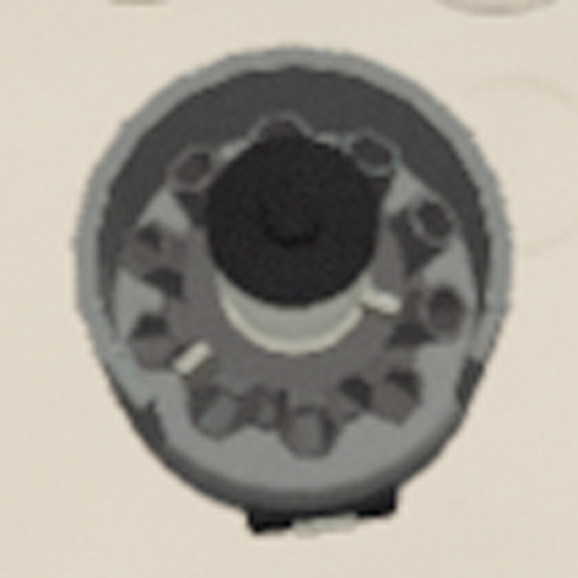

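The crop shows the pointer at crop (193,357), the mark at (380,297), the lid centred on (292,220), and mouths at (222,412), (305,430), (395,388), (443,308), (155,338). I'll convert these.

Run:
```python
from h import *
np.set_printoptions(precision=4,suppress=True)
ct,cs=cal("top"),cal("side")
f=lambda u,z:onz(ct,((u[0]+.5)/5.5+194.5,(u[1]+.5)/5.5+119.5),z)[:2]
lid=f((292,220),.243); print("lid c",lid)
# wall outer top circle pts
pts=[f(u,.17) for u in[(77,250),(118,130),(185,70),(290,45),(395,75),(470,140),(512,240)]]
P=np.array(pts);x=np.linalg.lstsq(np.c_[2*P,np.ones(len(P))],(P**2).sum(1),rcond=None)[0]
print("wall c",x[:2],"r",np.sqrt(x[2]+x[:2]@x[:2]))
M=[f(u,.125) for u in[(222,412),(305,430),(395,388),(443,308),(155,338),(150,243),(430,222),(372,153),(195,170)]]
P=np.array(M);x=np.linalg.lstsq(np.c_[2*P,np.ones(len(P))],(P**2).sum(1),rcond=None)[0]
c=x[:2];print("mouth c",c,"r",np.sqrt(x[2]+c@c))
for u,m in zip("s0 s1 s2 s3 s-1 s-2 s4 s5 s-3".split(),M):print(u,m,np.degrees(np.arctan2(*(m-c)[::-1]))%360,np.linalg.norm(m-c))
p=f((193,357),.144)-c;k=f((380,297),.149)-c
for q in(p,k):print(np.degrees(np.arctan2(q[1],q[0]))%360,np.linalg.norm(q))
```

```text
lid c [0.5941 0.058 ]
wall c [0.5989 0.0586] r 0.09304367083186452
mouth c [0.5982 0.0581] r 0.06754133905670653
s0 [0.538  0.0897] 152.34817375717057 0.06799453778529359
s1 [0.53   0.0529] 184.3608448724457 0.06836929512044573
s2 [0.5491 0.0131] 222.52236813379318 0.06662852305974387
s3 [ 0.5856 -0.0085] 259.250883782038 0.06775135431117789
s-1 [0.5713 0.1198] 113.53183489182798 0.06732008507505612
s-2 [0.6149 0.1228] 75.55411987422733 0.06678240696593267
s4 [ 0.6252 -0.0029] 293.8681655354669 0.06666335195443977
s5 [0.6573 0.0232] 329.4114691046874 0.06858596500588111
s-3 [0.6489 0.1031] 41.574744573498556 0.0677447247382927
132.01199019081815 0.05882001673532543
250.54523461475821 0.040032999878306934
```

```bash
cat >> h.py <<'E'
def rows(path,angs):
    """path: list of world xyz, angs: tool-x headings (deg); prints rows in tool units"""
    for i in range(1,len(path)):
        a=np.radians(angs[i-1]); d=np.array(path[i])-path[i-1]
        x=d[0]*np.cos(a)+d[1]*np.sin(a); y=d[0]*np.sin(a)-d[1]*np.cos(a)
        r=dict(x=x/.02,y=y/.02,z=-d[2]/.02,yaw=-(angs[i]-angs[i-1])/10)
        print("{"+",".join(f'"{k}":{v:.2f}' for k,v in r.items() if abs(v)>=.005)+"}",end=",\n" if i%5==0 else ",")
        if max(map(abs,r.values()))>1: print("OVER")
def now():
    s=bot.get_state(); R=np.array(s["orientation"]); return np.array(s["ee_pos"]),np.degrees(np.arctan2(R[1,0],R[0,0])),s
E
python3 - <<'E'
from h import *
p,a,s=now(); n=45
th0,th1=np.arctan2(p[1],p[0]),np.arctan2(-.212,.470)
P=[];A=[]
for i in range(n+1):
    t=i/n; r=np.interp(t,[0,.3,1],[np.hypot(*p[:2]),.55,np.hypot(.47,.212)]); th=th0+(th1-th0)*t
    P.append(np.array([r*np.cos(th),r*np.sin(th),np.interp(t,[0,.2,.75,1],[p[2],.34,.34,.27])])); A.append(a+(-30-a)*t)
rows(P,A)
E
```

```text
{"x":-1.20,"y":-0.39,"z":-0.51,"yaw":0.43},OVER
{"x":-1.20,"y":-0.35,"z":-0.51,"yaw":0.43},OVER
{"x":-1.20,"y":-0.30,"z":-0.51,"yaw":0.43},OVER
{"x":-1.19,"y":-0.26,"z":-0.51,"yaw":0.43},OVER
{"x":-1.19,"y":-0.22,"z":-0.51,"yaw":0.43},
OVER
{"x":-1.18,"y":-0.17,"z":-0.51,"yaw":0.43},OVER
{"x":-1.17,"y":-0.13,"z":-0.51,"yaw":0.43},OVER
{"x":-1.17,"y":-0.09,"z":-0.51,"yaw":0.43},OVER
{"x":-1.15,"y":-0.05,"z":-0.51,"yaw":0.43},OVER
{"x":-1.14,"y":-0.01,"yaw":0.43},
OVER
{"x":-1.13,"y":0.02,"yaw":0.43},OVER
{"x":-1.12,"y":0.06,"yaw":0.43},OVER
{"x":-1.10,"y":0.10,"yaw":0.43},OVER
{"x":-1.02,"y":0.27,"yaw":0.43},OVER
{"x":-0.93,"y":0.44,"yaw":0.43},
{"x":-0.91,"y":0.48,"yaw":0.43},{"x":-0.89,"y":0.51,"yaw":0.43},{"x":-0.87,"y":0.54,"yaw":0.43},{"x":-0.84,"y":0.57,"yaw":0.43},{"x":-0.82,"y":0.60,"yaw":0.43},
{"x":-0.80,"y":0.63,"yaw":0.43},{"x":-0.77,"y":0.66,"yaw":0.43},{"x":-0.74,"y":0.68,"yaw":0.43},{"x":-0.72,"y":0.71,"yaw":0.43},{"x":-0.69,"y":0.73,"yaw":0.43},
{"x":-0.66,"y":0.76,"yaw":0.43},{"x":-0.63,"y":0.78,"yaw":0.43},{"x":-0.60,"y":0.80,"yaw":0.43},{"x":-0.57,"y":0.82,"yaw":0.43},{"x":-0.54,"y":0.84,"yaw":0.43},
{"x":-0.50,"y":0.86,"yaw":0.43},{"x":-0.47,"y":0.87,"yaw":0.43},{"x":-0.44,"y":0.89,"yaw":0.43},{"x":-0.40,"y":0.90,"z":0.08,"yaw":0.43},{"x":-0.37,"y":0.91,"z":0.31,"yaw":0.43},
{"x":-0.33,"y":0.93,"z":0.31,"yaw":0.43},{"x":-0.30,"y":0.94,"z":0.31,"yaw":0.43},{"x":-0.26,"y":0.94,"z":0.31,"yaw":0.43},{"x":-0.23,"y":0.95,"z":0.31,"yaw":0.43},{"x":-0.19,"y":0.96,"z":0.31,"yaw":0.43},
{"x":-0.16,"y":0.96,"z":0.31,"yaw":0.43},{"x":-0.12,"y":0.96,"z":0.31,"yaw":0.43},{"x":-0.08,"y":0.97,"z":0.31,"yaw":0.43},{"x":-0.05,"y":0.97,"z":0.31,"yaw":0.43},{"x":-0.01,"y":0.97,"z":0.31,"yaw":0.43},
```

Request:
move_arm([
  {"x": -1, "y": -0.35, "z": -0.5, "yaw": 0.4},
  {"x": -1, "y": -0.35, "z": -0.5, "yaw": 0.4},
  {"x": -1, "y": -0.3, "z": -0.5, "yaw": 0.4},
  {"x": -1, "y": -0.25, "z": -0.5, "yaw": 0.4},
  {"x": -1, "y": -0.2, "z": -0.5, "yaw": 0.4},
], jaw=1)

```text
time: 0.72
ee_pos: [0.2793, 0.5473, 0.2994]
orientation: [[-0.785, 0.62, 0.0], [0.62, 0.785, 0.0], [-0.0, 0.001, -1.0]]
contact_force: [-0.3, -0.5, -0.6]
width: 0.998
finger_force: 0.0
```

Request:
move_arm([
  {"x": -1, "y": -0.15, "z": -0.5, "yaw": 0.4},
  {"x": -1, "y": -0.1, "z": -0.5, "yaw": 0.4},
  {"x": -1, "y": -0.1, "z": -0.5, "yaw": 0.4},
  {"x": -1, "y": -0.05, "z": -0.5, "yaw": 0.4},
  {"x": -1, "yaw": 0.4},
])

```text
invalid input at $.motion[4]: expected keys x, y, z, yaw
```

Request:
move_arm([
  {"x": -1, "yaw": 0.4},
  {"x": -1, "y": 0.05, "yaw": 0.4},
  {"x": -1, "y": 0.1, "yaw": 0.4},
  {"x": -1, "y": 0.25, "yaw": 0.4},
  {"x": -1, "y": 0.4, "yaw": 0.4},
])

```text
invalid input at $.motion[0]: expected keys x, y, z, yaw
```

Request:
move_arm([
  {"x": -1, "y": 0.45, "yaw": 0.4},
  {"x": -1, "y": 0.5, "yaw": 0.4},
  {"x": -1, "y": 0.55, "yaw": 0.4},
  {"x": -1, "y": 0.55, "yaw": 0.4},
  {"x": -1, "y": 0.6, "yaw": 0.4},
])

```text
invalid input at $.motion[0]: expected keys x, y, z, yaw
```

Run:
```python
from h import *
p,a,s=now(); n=25
print(p,a,s["time"],np.round(s["joint_pos"],2))
th0,th1=np.arctan2(p[1],p[0]),np.arctan2(-.212,.470)
P=[];A=[]
for i in range(n+1):
    t=i/n; r=np.interp(t,[0,1],[np.hypot(*p[:2]),np.hypot(.47,.212)]); th=th0+(th1-th0)*t
    P.append(np.array([r*np.cos(th),r*np.sin(th),np.interp(t,[0,.6,1],[p[2],.34,.27])])); A.append(a+(-30-a)*t)
rows(P,A)
```

```text
[0.2793027  0.54727249 0.29935553] 141.7101918165449 0.725 [-0.88  0.38 -0.35  1.59  0.14  1.19 -0.35]
{"x":-1.87,"y":0.11,"z":-0.14,"yaw":0.69},OVER
{"x":-1.85,"y":0.22,"z":-0.14,"yaw":0.69},OVER
{"x":-1.82,"y":0.33,"z":-0.14,"yaw":0.69},OVER
{"x":-1.79,"y":0.43,"z":-0.14,"yaw":0.69},OVER
{"x":-1.75,"y":0.53,"z":-0.14,"yaw":0.69},
OVER
{"x":-1.70,"y":0.63,"z":-0.14,"yaw":0.69},OVER
{"x":-1.65,"y":0.72,"z":-0.14,"yaw":0.69},OVER
{"x":-1.60,"y":0.81,"z":-0.14,"yaw":0.69},OVER
{"x":-1.54,"y":0.89,"z":-0.14,"yaw":0.69},OVER
{"x":-1.47,"y":0.98,"z":-0.14,"yaw":0.69},
OVER
{"x":-1.41,"y":1.05,"z":-0.14,"yaw":0.69},OVER
{"x":-1.33,"y":1.12,"z":-0.14,"yaw":0.69},OVER
{"x":-1.26,"y":1.19,"z":-0.14,"yaw":0.69},OVER
{"x":-1.18,"y":1.25,"z":-0.14,"yaw":0.69},OVER
{"x":-1.09,"y":1.31,"z":-0.14,"yaw":0.69},
OVER
{"x":-1.01,"y":1.36,"z":0.35,"yaw":0.69},OVER
{"x":-0.92,"y":1.41,"z":0.35,"yaw":0.69},OVER
{"x":-0.83,"y":1.45,"z":0.35,"yaw":0.69},OVER
{"x":-0.74,"y":1.49,"z":0.35,"yaw":0.69},OVER
{"x":-0.65,"y":1.51,"z":0.35,"yaw":0.69},
OVER
{"x":-0.56,"y":1.54,"z":0.35,"yaw":0.69},OVER
{"x":-0.46,"y":1.56,"z":0.35,"yaw":0.69},OVER
{"x":-0.37,"y":1.57,"z":0.35,"yaw":0.69},OVER
{"x":-0.27,"y":1.58,"z":0.35,"yaw":0.69},OVER
{"x":-0.18,"y":1.58,"z":0.35,"yaw":0.69},
OVER
```

Run:
```python
from h import *
p,a,s=now()
from numpy import *
W=[p,[.45,.38,.33],[.49,.2,.33],[.49,0,.30],[.47,-.15,.24]]
W=[array(w,float) for w in W]
al=radians(a)
for u,v in zip(W,W[1:]):
    d=v-u; print(round_(array([d[0]*cos(al)+d[1]*sin(al),d[0]*sin(al)-d[1]*cos(al),-d[2]])/.02,2))
```

```text
Traceback (most recent call last):
NameError: name 'round_' is not defined
```

Request:
move_arm([
  {"x": -1, "y": -0.1, "z": -0.12, "yaw": 0},
  {"x": -1, "y": -0.1, "z": -0.12, "yaw": 0},
  {"x": -1, "y": -0.1, "z": -0.12, "yaw": 0},
  {"x": -1, "y": -0.1, "z": -0.12, "yaw": 0},
  {"x": -1, "y": -0.1, "z": -0.12, "yaw": 0},
])

```text
time: 1.35
ee_pos: [0.3515, 0.4781, 0.3102]
orientation: [[-0.788, 0.615, -0.0], [0.615, 0.788, -0.0], [0.0, -0.0, -1.0]]
contact_force: [-0.0, 0.2, 0.1]
width: 0.997
finger_force: 0.0
```

Request:
move_arm([
  {"x": -1, "y": -0.1, "z": -0.12, "yaw": 0},
  {"x": -1, "y": -0.1, "z": -0.12, "yaw": 0},
  {"x": -1, "y": -0.1, "z": -0.12, "yaw": 0},
  {"x": -1, "y": -0.1, "z": -0.12, "yaw": 0},
  {"x": -1, "y": -0.1, "z": -0.12, "yaw": 0},
])

```text
time: 1.98
ee_pos: [0.4242, 0.4087, 0.3225]
orientation: [[-0.788, 0.615, 0.0], [0.615, 0.788, 0.0], [0.0, 0.0, -1.0]]
contact_force: [0.7, 0.1, -0.1]
width: 1.003
finger_force: 0.0
```

Request:
move_arm([
  {"x": -1, "y": -0.1, "z": -0.12, "yaw": 0},
  {"x": -1, "y": -0.1, "z": -0.12, "yaw": 0},
  {"x": -1, "y": -0.83, "z": 0, "yaw": 0},
  {"x": -1, "y": -0.83, "z": 0, "yaw": 0},
  {"x": -1, "y": -0.83, "z": 0, "yaw": 0},
])

```text
time: 2.6
ee_pos: [0.4696, 0.3044, 0.3271]
orientation: [[-0.788, 0.615, 0.0], [0.615, 0.788, 0.0], [0.0, 0.0, -1.0]]
contact_force: [-1.0, 0.7, 0.3]
width: 1.007
finger_force: 0.0
```

Request:
move_arm([
  {"x": -1, "y": -0.83, "z": 0, "yaw": 0},
  {"x": -1, "y": -0.83, "z": 0, "yaw": 0},
  {"x": -1, "y": -0.83, "z": 0, "yaw": 0},
  {"x": -1, "y": -0.83, "z": 0, "yaw": 0},
  {"x": -0.78, "y": -0.98, "z": 0.19, "yaw": 0},
])

```text
time: 3.22
ee_pos: [0.4923, 0.1777, 0.3237]
orientation: [[-0.788, 0.616, 0.001], [0.616, 0.788, 0.0], [-0.001, 0.001, -1.0]]
contact_force: [-0.1, -0.8, 0.4]
width: 1.0
finger_force: 0.0
```

Request:
move_arm([
  {"x": -0.78, "y": -0.98, "z": 0.19, "yaw": 0},
  {"x": -0.78, "y": -0.98, "z": 0.19, "yaw": 0},
  {"x": -0.78, "y": -0.98, "z": 0.19, "yaw": 0},
  {"x": -0.78, "y": -0.98, "z": 0.19, "yaw": 0},
  {"x": -0.78, "y": -0.98, "z": 0.19, "yaw": 0},
])

```text
time: 3.85
ee_pos: [0.4928, 0.0525, 0.3044]
orientation: [[-0.788, 0.615, 0.0], [0.615, 0.788, 0.0], [-0.0, 0.0, -1.0]]
contact_force: [1.1, 0.0, 0.2]
width: 0.999
finger_force: 0.0
```

Request:
move_arm([
  {"x": -0.78, "y": -0.98, "z": 0.19, "yaw": 0},
  {"x": -0.78, "y": -0.98, "z": 0.19, "yaw": 0},
  {"x": -0.55, "y": -0.93, "z": 0, "yaw": 0},
  {"x": -0.55, "y": -0.93, "z": 0, "yaw": 0},
  {"x": -0.55, "y": -0.93, "z": 0, "yaw": 0},
])

```text
time: 4.47
ee_pos: [0.4847, -0.0617, 0.2969]
orientation: [[-0.788, 0.615, 0.0], [0.615, 0.788, 0.0], [-0.0, 0.0, -1.0]]
contact_force: [1.0, -0.1, 0.6]
width: 0.997
finger_force: 0.0
```

Run:
```python
from h import *
p,a,s=now(); print(p,a,s["time"],np.round(s["joint_pos"],2))
c,im=snap("wrist","w0"); print(np.round(c[2],3)); print(proj(c,[[.47,-.212,.183],[.47,-.212,.045]]))
```

```text
[ 0.48470623 -0.06173936  0.29686309] 142.0289300476417 4.475 [ 0.03  0.13  0.04  1.9  -0.01  1.11  0.99]
[[ 0.616  0.753  0.231  0.425]
 [ 0.788 -0.589 -0.181 -0.016]
 [-0.     0.294 -0.956  0.422]
 [ 0.     0.     0.     1.   ]]
[[108.25486763 278.72251035]
 [156.01364238 217.57788371]]
```

View pics/w0.png

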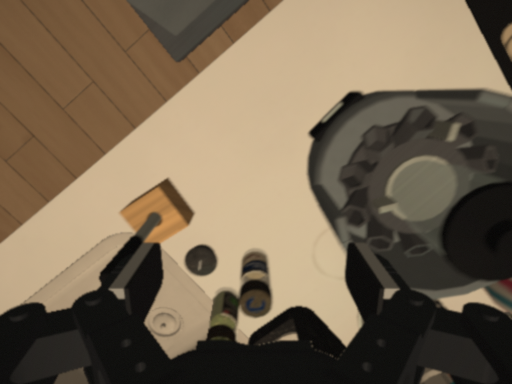

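The wrist view agrees: rest hole at (156,217) where predicted, grinder mark at (392,211), pointer at (455,130). Moving onto the bar.

Request:
move_arm([
  {"x": -0.58, "y": -0.91, "z": 0.25, "yaw": 0},
  {"x": -0.58, "y": -0.91, "z": 0.25, "yaw": 0},
  {"x": -0.58, "y": -0.91, "z": 0.25, "yaw": 0},
  {"x": -0.58, "y": -0.91, "z": 0.25, "yaw": 0},
  {"x": -0.58, "y": -0.91, "z": 0.25, "yaw": 0},
])

```text
time: 5.15
ee_pos: [0.4746, -0.1685, 0.2717]
orientation: [[-0.789, 0.615, 0.0], [0.615, 0.789, 0.0], [-0.0, 0.0, -1.0]]
contact_force: [0.2, -0.0, -0.3]
width: 0.999
finger_force: 0.0
```

Request:
move_arm([
  {"x": -0.58, "y": -0.91, "z": 0.25, "yaw": 0},
  {"x": -0.58, "y": -0.91, "z": 0.25, "yaw": 0},
  {"x": 0, "y": 0, "z": 0.3, "yaw": 0},
  {"x": 0, "y": 0, "z": 0, "yaw": 0},
  {"x": 0, "y": 0, "z": 0, "yaw": 0},
])

```text
time: 5.78
ee_pos: [0.4708, -0.2097, 0.2558]
orientation: [[-0.789, 0.614, 0.0], [0.614, 0.789, 0.001], [0.0, 0.0, -1.0]]
contact_force: [-0.4, -0.4, 0.2]
width: 0.999
finger_force: 0.0
```

Run:
```python
from h import *
p,a,s=now(); print(p,a,s["time"])
# grinder yaw check from wrist picture w0 (pose stored then)
R=np.array([[.616,.753,.231],[.788,-.589,-.181],[0,.294,-.956]])
K,d,P=cal("wrist"); 
Q=np.eye(4);Q[:3,:3]=R;Q[:3,3]=[.425,-.016,.422]
c=(K,d,Q); C=np.array([.598,.058])
for n,uv,z in(("mark",(390,210),.149),("mark",(398,211),.149),("ptr",(456,130),.144)):
    X=onz(c,uv,z)[:2]-C; print(n,X+C,np.degrees(np.arctan2(X[1],X[0]))%360,np.linalg.norm(X))
c2,im=snap("wrist","w1"); print(proj(c2,[[.47,-.212,.183],[.47,-.212,.045]]))
```

```text
[ 0.47076327 -0.20970608  0.25578796] 142.12233214444828 5.775
mark [0.58635201 0.01887788] 253.4199362417489 0.04081930664324509
mark [0.59173961 0.0241763 ] 259.513865815955 0.03439818448711211
ptr [0.55946056 0.10270951] 130.76121738315464 0.05902735628776781
[[251.13462185 209.70588783]
 [252.0705344  164.44480098]]
```

View pics/w1.png

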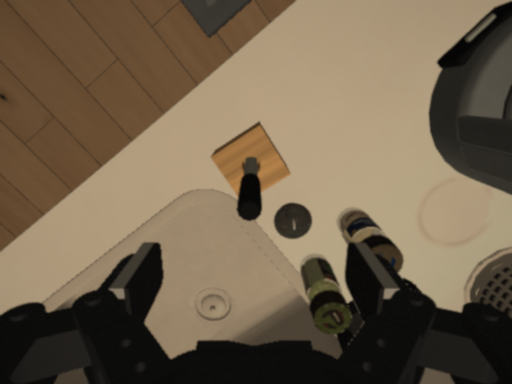

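The bar top is at (249,211), predicted (251,210): well centred. Descend and grip.

Request:
move_arm([
  {"x": 0, "y": 0, "z": 1, "yaw": 0},
  {"x": 0, "y": 0, "z": 1, "yaw": 0},
  {"x": 0, "y": 0, "z": 1, "yaw": 0},
  {"x": 0, "y": 0, "z": 1, "yaw": 0},
  {"x": 0, "y": 0, "z": 1, "yaw": 0},
])

```text
time: 6.45
ee_pos: [0.4709, -0.2102, 0.1554]
orientation: [[-0.789, 0.614, 0.001], [0.614, 0.789, 0.0], [-0.001, 0.001, -1.0]]
contact_force: [0.1, -0.6, -0.2]
width: 0.999
finger_force: 0.0
```

Request:
move_arm([
  {"x": 0, "y": 0, "z": 0, "yaw": 0},
  {"x": 0, "y": 0, "z": 0, "yaw": 0},
  {"x": 0, "y": 0, "z": 0, "yaw": 0},
  {"x": 0, "y": 0, "z": 0, "yaw": 0},
  {"x": 0, "y": 0, "z": 0, "yaw": 0},
], jaw=-1, newtons=40)

```text
time: 7.08
ee_pos: [0.4707, -0.2118, 0.1566]
orientation: [[-0.788, 0.616, 0.001], [0.616, 0.788, -0.001], [-0.002, -0.0, -1.0]]
contact_force: [-1.9, -1.2, 5.9]
width: 0.2
finger_force: 39.0
```

Request:
move_arm([
  {"x": 0, "y": 0, "z": -0.3, "yaw": 0},
  {"x": 0, "y": 0, "z": -0.5, "yaw": 0},
  {"x": 0, "y": 0, "z": -0.5, "yaw": 0},
  {"x": 0, "y": 0, "z": 0, "yaw": 0},
  {"x": 0, "y": 0, "z": 0, "yaw": 0},
])

```text
time: 7.7
ee_pos: [0.4703, -0.2108, 0.1817]
orientation: [[-0.788, 0.615, 0.0], [0.615, 0.788, 0.0], [0.0, 0.0, -1.0]]
contact_force: [-0.3, -0.5, -1.2]
width: 0.197
finger_force: 39.2
```

Request:
move_arm([
  {"x": 0.5, "y": 0, "z": 0, "yaw": 0},
  {"x": 0.5, "y": 0, "z": 0.05, "yaw": 0},
  {"x": 0.5, "y": 0, "z": 0.1, "yaw": 0},
  {"x": 0.5, "y": 0, "z": 0.1, "yaw": 0},
  {"x": 0.4, "y": 0, "z": 0.1, "yaw": 0},
], newtons=25)

```text
time: 8.32
ee_pos: [0.4319, -0.1811, 0.1747]
orientation: [[-0.788, 0.615, 0.0], [0.615, 0.788, -0.0], [-0.0, 0.0, -1.0]]
contact_force: [1.8, -3.5, -0.3]
width: 0.198
finger_force: 40.3
```

Request:
move_arm([
  {"x": 0.4, "y": 0, "z": 0.05, "yaw": 0},
  {"x": 0.4, "y": 0, "z": 0.1, "yaw": 0},
  {"x": 0.4, "y": 0, "z": 0.15, "yaw": 0},
  {"x": 0.4, "y": 0, "z": 0.15, "yaw": 0},
  {"x": 0.3, "y": 0, "z": 0.15, "yaw": 0},
])

```text
time: 8.95
ee_pos: [0.4021, -0.1576, 0.1625]
orientation: [[-0.788, 0.615, -0.0], [0.615, 0.788, 0.0], [0.0, 0.0, -1.0]]
contact_force: [2.5, -4.0, -1.2]
width: 0.198
finger_force: 40.0
```

Run:
```python
from h import *
p,a,s=now(); print(p,a,s["time"],s["contact_force"])
c,im=snap("side","s1")
cv2.imwrite("pics/s1c.png",cv2.resize(im[180:370,150:350],None,fx=3,fy=3,interpolation=cv2.INTER_CUBIC))
```

```text
[ 0.40214713 -0.15756164  0.1624627 ] 142.03418593531126 8.95 [ 2.54673306 -4.01985514 -1.21191767]
```

View pics/s1c.png

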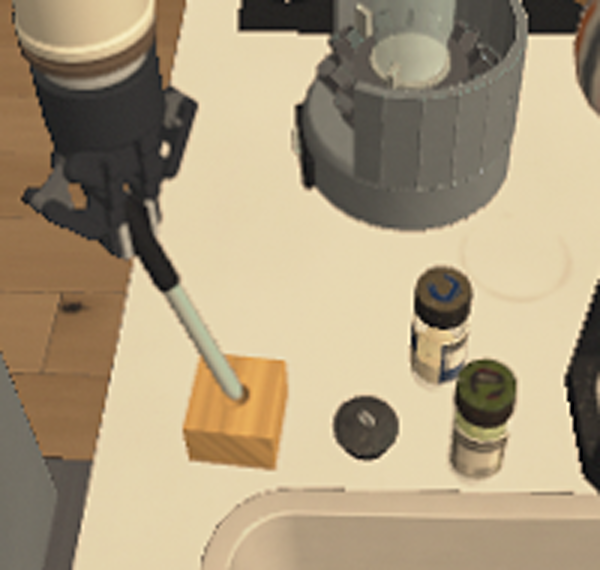

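The picture shows the bar tilted about 35° in the rest's hole, handle firmly in the jaws. Drawing it out along its axis and carrying it over.

Request:
move_arm([
  {"x": 0, "y": 0, "z": 0, "yaw": 0},
  {"x": 0.55, "y": 0, "z": -0.8, "yaw": 0},
  {"x": 0.55, "y": 0, "z": -0.8, "yaw": 0},
  {"x": 0, "y": 0.4, "z": -1, "yaw": 0},
  {"x": 0.47, "y": 0.95, "z": -1, "yaw": 0},
], jaw=-1, newtons=70)

```text
time: 9.62
ee_pos: [0.393, -0.1169, 0.2347]
orientation: [[-0.787, 0.617, -0.004], [0.617, 0.787, 0.001], [0.004, -0.001, -1.0]]
contact_force: [0.6, 0.0, -1.4]
width: 0.195
finger_force: 68.4
```

Request:
move_arm([
  {"x": 0.5, "y": 0.95, "z": -0.9, "yaw": 0},
  {"x": 0.5, "y": 0.95, "z": -0.9, "yaw": 0},
  {"x": 0.5, "y": 0.95, "z": -0.9, "yaw": 0},
  {"x": 0.5, "y": 0.95, "z": -0.9, "yaw": 0},
  {"x": 0.5, "y": 0.95, "z": -0.6, "yaw": 0},
])

```text
time: 10.25
ee_pos: [0.4123, -0.0104, 0.3188]
orientation: [[-0.789, 0.615, -0.003], [0.615, 0.789, 0.001], [0.003, -0.001, -1.0]]
contact_force: [-0.6, 0.1, -0.9]
width: 0.193
finger_force: 68.5
```

Request:
move_arm([
  {"x": 0.5, "y": 0.95, "z": 0, "yaw": 0},
  {"x": 0.5, "y": 0.95, "z": 0, "yaw": 0},
  {"x": 0.5, "y": 0.95, "z": 0, "yaw": 0},
  {"x": 0.5, "y": 0.95, "z": 0, "yaw": 0},
  {"x": 0.5, "y": 0.95, "z": 0, "yaw": 0},
])

```text
time: 10.88
ee_pos: [0.4309, 0.0949, 0.3178]
orientation: [[-0.789, 0.615, -0.004], [0.615, 0.789, -0.0], [0.003, -0.003, -1.0]]
contact_force: [0.5, 0.5, -2.0]
width: 0.196
finger_force: 68.5
```

Request:
move_arm([
  {"x": 0.5, "y": 0.95, "z": 0, "yaw": -0.2},
  {"x": 0.5, "y": 0.95, "z": 0, "yaw": -0.2},
  {"x": 0.3, "y": 0.6, "z": 0, "yaw": -0.2},
  {"x": 0, "y": 0, "z": 0, "yaw": -0.2},
  {"x": 0, "y": 0, "z": 0, "yaw": 0},
])

```text
time: 11.5
ee_pos: [0.4411, 0.1488, 0.3186]
orientation: [[-0.866, 0.5, -0.001], [0.5, 0.866, -0.001], [0.0, -0.001, -1.0]]
contact_force: [0.1, 0.0, -1.2]
width: 0.194
finger_force: 68.4
```

Run:
```python
from h import *
np.set_printoptions(precision=4,suppress=True)
p,a,s=now(); print(p,a,s["time"],np.round(s["joint_pos"],2))
A=[]
for n in("wrist","top","side"):
    c,im=snap(n,n+"2")
    h=np.array([np.cos(np.radians(a)),np.sin(np.radians(a)),0])
    tip=p+[0,0,.002]-.150*(h*np.sin(.611)+[0,0,np.cos(.611)]); print(n,proj(c,[p,tip]).round(1),tip)
    u,v=np.clip(proj(c,[tip])[0],[100,75],[412,309]).astype(int)
    A.append(cv2.resize(im[v-75:v+75,u-100:u+100],(390,292),interpolation=cv2.INTER_CUBIC)); print(u-100,v-75)
cv2.imwrite("pics/m2.png",np.vstack([np.hstack(A[:2]),np.hstack([A[2],A[2]*0])]))
```

```text
[0.4411 0.1488 0.3186] 150.0075514464775 11.5 [-0.19  0.07 -0.2   1.91  0.02  1.16  0.65]
wrist [[254.8 266.1]
 [254.4 278.8]] [0.5156 0.1058 0.1977]
154 203
top [[200.1 225.6]
 [226.4 198.4]] [0.5156 0.1058 0.1977]
126 123
side [[221.  114.2]
 [252.5 165.7]] [0.5156 0.1058 0.1977]
152 90
```

View pics/m2.png

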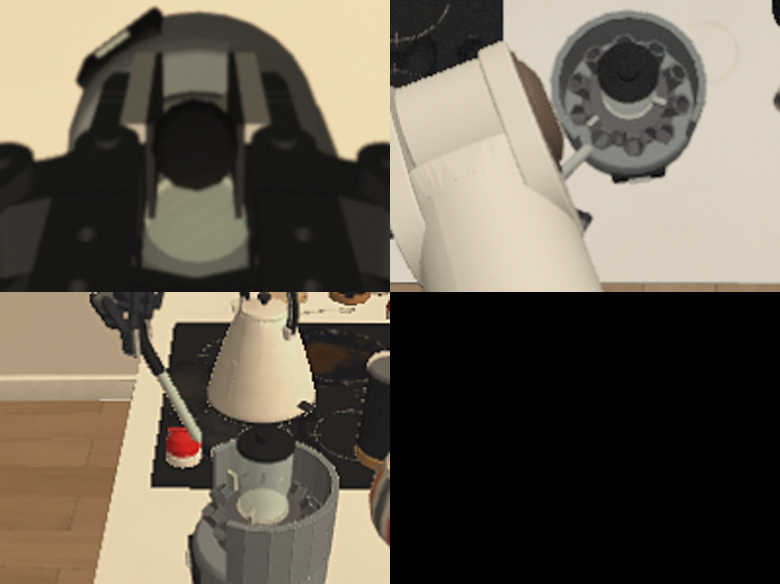

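The mosaic shows the bar tip at top-view pixel (229,198) and side-view (253,167), close to predictions.

Run:
```python
from h import *
np.set_printoptions(precision=4,suppress=True)
p,a,s=now(); ct,cs=cal("top"),cal("side")
# bar axis by bright-steel mask near the tip in each view
for n,c,(u,v) in(("top",ct,(226,198)),("side",cs,(252,166))):
    im=cv2.imread(f"pics/{n}2.png"); x0,y0=u-22,v-30; r=im[y0:v+14,x0:u+14].astype(int)
    print(n); 
    g=r.mean(2).astype(int)
    for yy in range(0,g.shape[0],2): print(y0+yy,' '.join(f"{q:3d}" for q in g[yy,::2]))
print(tri(ct,(229,198.5),cs,(252.7,167)))
```

```text
top
168 116 207 181 131 110  74  81  91  85  80  68  79  87  95  93  60  33  39
170  84 181 181 132 113  79 104 124  83  51  52  52  80  93  96 114  56  34
172  87 128 183 131 112  81 116 132 135 111  69  53  77  97  95 111 132  76
174  85  82 162 130 129  84 123 132 131 132 111  84  77  96  94  98 149 139
176  86  84 115 132 131  84 122 132 117 110  93  96  90  96  96  95 152 143
178  85  83  76 141 131 113 119 131  70  49  56  97  95  95  95  94 111 166
180  86  82  80 149 129 133 116 108  56  56  61  94  95  93  95  98  95 112
182  86  82  79 110 138 132 131 100  97  95  94  85  82 107 124  94  94  92
184  84  81  78  75 121 135 126 120  88  94  91  68 114 167 135  87  95  95
186  82  81  78  74 125 106 131 133 103  86  85 103 165 127  82  85  98  96
188  81  80  79  74  70 120 122 135 125 131 132 132  80  82  85  97  99  96
190  89  76  76  74  68 137  77 128 137 132 134 132 104  74  70  69  93 103
192 110  73  73  69  68 120 117  89 131 112 132 130 116  67  69  81  93  68
194 167  74  64  71  68  90 187  60  82  63 132 131 121  66  80  97 100  78
196 201 110  68  67  64  87 207 
[... 1621 characters left out ...]
196  35  40  41  41  42
164 207 116  31  32  57  75  84  92  96 100 102 154 186  36  42  45  42  45
166 208 116  33  33  52  67  83  92  93  99  91 103 173  35  43  45  48  45
168 211 103  32  32  57  66  75  82  90  91  91  90 112  33  40  41  38  85
170 216  26  35  35  57  67  73  81  88  94  91  85 184  25  35  79 137 131
172 216  27  33  32  91  59  59  70  78  78  83  93 203  23  26 136 104 110
174 218  28  33  30 100 119 101  80  82 128 155 209 209  50  33 118  86 114
176 110  30  35  30 128 128 149 186 197 193 199 202 103  31  35  62  87 115
178 114  33  36  34  27 116 140 155 172 194 200 180  27  35  34  30  87 114
(array([0.516 , 0.1001, 0.1977]), np.float64(0.0009504703873793411))
```

Request:
move_arm([
  {"x": 0.67, "y": 0.1, "z": 0, "yaw": 0},
  {"x": 0.67, "y": 0.05, "z": 0, "yaw": 0},
  {"x": -0.54, "y": 0, "z": 0.77, "yaw": 0},
  {"x": -0.54, "y": 0, "z": 0.77, "yaw": 0},
  {"x": -0.54, "y": 0, "z": 0.77, "yaw": 0},
])

```text
time: 12.28
ee_pos: [0.448, 0.1485, 0.271]
orientation: [[-0.866, 0.5, -0.001], [0.5, 0.866, -0.0], [0.0, -0.001, -1.0]]
contact_force: [0.0, 0.1, -0.5]
width: 0.192
finger_force: 68.5
```

Request:
move_arm([
  {"x": -0.54, "y": 0, "z": 0.77, "yaw": 0},
  {"x": 0, "y": 0, "z": 0, "yaw": 0},
  {"x": 0, "y": 0, "z": 0, "yaw": 0},
  {"x": 0, "y": 0, "z": 0, "yaw": 0},
  {"x": 0, "y": 0, "z": 0, "yaw": 0},
])

```text
time: 12.9
ee_pos: [0.4569, 0.1443, 0.2577]
orientation: [[-0.866, 0.499, 0.001], [0.499, 0.866, 0.0], [-0.001, 0.001, -1.0]]
contact_force: [0.5, -0.6, -1.0]
width: 0.192
finger_force: 68.4
```

Run:
```python
from h import *
p,a,s=now(); print(p,a,s["time"])
A=[]
for n,(u,v) in(("wrist",(256,270)),("top",(236,190)),("side",(268,195))):
    c,im=snap(n,n+"3"); 
    if n=="wrist": A.append(cv2.resize(im[200:384,130:380],(390,292)));continue
    A.append(cv2.resize(im[v-37:v+37,u-50:u+50],(390,290),interpolation=cv2.INTER_CUBIC)); print(n,u-50,v-37,proj(c,[[.5384,.0927,.125],[.5384-.0065,.0927+.0038,.136]]))
A[0]=A[0][:290]
cv2.imwrite("pics/m3.png",np.vstack([np.hstack(A[1:])]))
```

```text
[0.45693998 0.1443181  0.25767029] 150.04995986486898 12.9
top 186 153 [[233.70451322 194.32824521]
 [231.9035487  196.15732191]]
side 218 158 [[261.6684905  191.30802654]
 [259.17196781 187.11124414]]
```

View pics/m3.png

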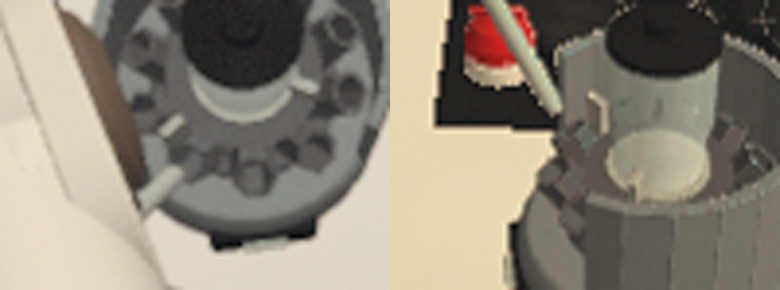

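Tip at top (232,197) and side (261,186), lined up with the s0 mouth (~(234,194) / (265,192)). Inserting along the socket axis.

Request:
move_arm([
  {"x": -0.2, "y": 0, "z": 0.2, "yaw": 0},
  {"x": -0.16, "y": 0, "z": 0.22, "yaw": 0},
  {"x": -0.16, "y": 0, "z": 0.22, "yaw": 0},
  {"x": -0.16, "y": 0, "z": 0.22, "yaw": 0},
  {"x": -0.16, "y": 0, "z": 0.22, "yaw": 0},
], jaw=-1, newtons=45)

```text
time: 13.68
ee_pos: [0.4715, 0.1354, 0.235]
orientation: [[-0.866, 0.5, -0.0], [0.5, 0.866, -0.0], [0.0, -0.0, -1.0]]
contact_force: [0.1, -0.3, -0.8]
width: 0.194
finger_force: 68.4
```

Run:
```python
from h import *
p,a,s=now(); print(p,a,s["time"],s["contact_force"],s["torque"])
```

```text
[0.47152607 0.1354464  0.23503848] 150.01990854367185 13.675 [ 0.14180595 -0.31982654 -0.80097405] [-0.02654054  0.04437241  0.01853951]
```

Request:
move_arm([
  {"x": -0.16, "y": 0, "z": 0.22, "yaw": 0},
  {"x": -0.16, "y": 0, "z": 0.22, "yaw": 0},
  {"x": -0.16, "y": 0, "z": 0.22, "yaw": 0},
  {"x": -0.16, "y": 0, "z": 0.22, "yaw": 0},
  {"x": 0, "y": 0, "z": 0, "yaw": 0},
])

```text
time: 14.3
ee_pos: [0.4824, 0.1289, 0.2174]
orientation: [[-0.866, 0.5, -0.001], [0.5, 0.866, -0.0], [0.001, -0.001, -1.0]]
contact_force: [0.2, -0.6, -0.8]
width: 0.192
finger_force: 68.4
```

Request:
move_arm([
  {"x": -0.1, "y": 0, "z": 0.14, "yaw": 0},
  {"x": -0.1, "y": 0, "z": 0.14, "yaw": 0},
  {"x": 0, "y": 0, "z": 0, "yaw": 0},
  {"x": 0, "y": 0, "z": 0, "yaw": 0},
  {"x": 0, "y": 0, "z": 0, "yaw": 0},
])

```text
time: 14.92
ee_pos: [0.485, 0.1288, 0.2138]
orientation: [[-0.867, 0.499, -0.001], [0.499, 0.867, 0.001], [0.001, 0.001, -1.0]]
contact_force: [-8.3, 1.9, 12.9]
width: 0.19
finger_force: 70.2
```

Run:
```python
from h import *
p,a,s=now(); print(p,a,s["time"],s["contact_force"],s["torque"])
C=np.array([.598,.058]); d=p[:2]-C; print(np.linalg.norm(d),np.degrees(np.arctan2(d[1],d[0])))
```

```text
[0.48501562 0.12884969 0.21378583] 150.09740270753608 14.925 [-8.32292104  1.91374169 12.86509114] [ 0.23410865  1.60619728 -0.12536899]
0.133360972793804 147.90920134149584
```

Contact at z = 0.214 m with r = 133 mm is what a fully home bar should give. First stroke.

Request:
move_arm([
  {"x": -0.01, "y": -0.7, "z": 0, "yaw": -0.6},
  {"x": -0.01, "y": -0.7, "z": 0, "yaw": -0.6},
  {"x": -0.01, "y": -0.7, "z": 0, "yaw": -0.6},
  {"x": -0.01, "y": -0.7, "z": 0, "yaw": -0.6},
  {"x": -0.01, "y": -0.7, "z": 0, "yaw": -0.6},
])

```text
time: 15.55
ee_pos: [0.4656, 0.0641, 0.2136]
orientation: [[-1.0, -0.008, 0.002], [-0.008, 1.0, 0.004], [-0.002, 0.004, -1.0]]
contact_force: [-3.6, 6.3, 6.4]
width: 0.196
finger_force: 69.9
```

Run:
```python
from h import *
p,a,s=now(); print(p,a,s["time"],s["contact_force"],s["torque"],s["joint_pos"][6])
C=np.array([.598,.058]); d=p[:2]-C; print(np.linalg.norm(d),np.degrees(np.arctan2(d[1],d[0]))%360)
```

```text
[0.46561414 0.06411902 0.21360283] -179.55744508562347 15.55 [-3.55772018  6.32593998  6.36159635] [2.02943652 0.60725747 0.50328289] 1.338372822156887
0.1325271944197536 177.35360983928936
```

Request:
move_arm([
  {"x": -0.01, "y": -0.7, "z": 0, "yaw": -0.6},
  {"x": -0.01, "y": -0.7, "z": 0, "yaw": -0.6},
  {"x": -0.01, "y": -0.7, "z": 0, "yaw": -0.6},
  {"x": -0.01, "y": -0.7, "z": 0, "yaw": -0.6},
  {"x": -0.01, "y": -0.7, "z": 0, "yaw": -0.6},
])

```text
time: 16.18
ee_pos: [0.4802, -0.0046, 0.2129]
orientation: [[-0.863, -0.506, -0.001], [-0.506, 0.863, 0.002], [0.0, 0.003, -1.0]]
contact_force: [-4.5, 4.0, 5.7]
width: 0.193
finger_force: 69.8
```

Request:
move_arm([
  {"x": -0.01, "y": -0.7, "z": 0, "yaw": -0.6},
  {"x": -0.01, "y": -0.7, "z": 0, "yaw": -0.6},
  {"x": -0.01, "y": -0.7, "z": 0, "yaw": -0.6},
  {"x": 0, "y": 0, "z": 0, "yaw": 0},
  {"x": 0, "y": 0, "z": 0, "yaw": 0},
])

```text
time: 16.8
ee_pos: [0.5057, -0.0393, 0.2128]
orientation: [[-0.669, -0.743, -0.0], [-0.743, 0.669, 0.001], [-0.0, 0.001, -1.0]]
contact_force: [-4.2, 1.1, 5.6]
width: 0.198
finger_force: 69.3
```

```bash
cat > t.py <<'E'
from h import *
np.set_printoptions(precision=4,suppress=True)
p,a,s=now(); print(p,a,s["time"],np.round(s["contact_force"],1),np.round(s["torque"],2),s["joint_pos"][6])
C=np.array([.598,.058]); d=p[:2]-C; print(np.linalg.norm(d),np.degrees(np.arctan2(d[1],d[0]))%360)
c,im=snap("top","t%d"%(s["time"]*100))
# bright steel blades / white collar parts near the collar
hsv=cv2.cvtColor(im,cv2.COLOR_BGR2HSV); m=cv2.inRange(im,(140,140,140),(255,255,255))
k=np.zeros_like(m); u=proj(c,[[*C,.14]])[0]; cv2.circle(k,tuple(int(q) for q in u),31,255,-1)
n,l,st,ce=cv2.connectedComponentsWithStats(m&k)
for i in range(1,n):
    if st[i,4]>3:
        X=onz(c,ce[i],.146)[:2]-C; print(ce[i],st[i],"ang",np.degrees(np.arctan2(X[1],X[0]))%360,"r",np.linalg.norm(X))
E
python3 t.py
```

```text
[ 0.5057 -0.0393  0.2128] -132.02263678885566 16.8 [-4.2  1.1  5.6] [0.79 0.78 0.28] 2.3587054185048277
0.13413856946085553 226.52883580682325
[263.3333 173.8667] [261 172   6   4  15] ang 250.45141303970652 r 0.03915108847208864
[247.1364 180.0909] [236 174  24  10  66] ang 176.0128341163048 r 0.028658620520413822
[243.7778 177.4444] [242 176   4   4   9] ang 155.46685399319574 r 0.02431597171721284
[249.25 177.25] [248 177   3   2   4] ang 188.0259169821893 r 0.021798812249057838
[257.3077 190.3846] [255 188   5   6  13] ang 202.70866098748013 r 0.05815114137659091
[268.3333 189.1667] [267 188   4   3   6] ang 223.9800528396094 r 0.07028054495395696
```

Pointer measured at 202.7°, mark at 250.5°, so about 48° remains. I'll draw the bar out, swing back, and use the socket now at about 148.7°.

Request:
move_arm([
  {"x": 0.43, "y": 0, "z": -0.61, "yaw": 0},
  {"x": 0.43, "y": 0, "z": -0.61, "yaw": 0},
  {"x": 0.43, "y": 0, "z": -0.61, "yaw": 0},
  {"x": 0.43, "y": 0, "z": -0.61, "yaw": 0},
  {"x": 0.43, "y": 0, "z": -0.61, "yaw": 0},
])

```text
time: 17.48
ee_pos: [0.4769, -0.0733, 0.2744]
orientation: [[-0.67, -0.742, 0.001], [-0.742, 0.67, -0.001], [0.0, -0.001, -1.0]]
contact_force: [-0.1, 0.5, -1.6]
width: 0.19
finger_force: 68.5
```

```bash
python3 t.py
```

```text
[ 0.4769 -0.0733  0.2744] -132.06122823918153 17.475 [-0.1  0.5 -1.6] [-0.1  -0.03  0.01] 2.465354886896534
0.17862174680945228 227.31671947519482
[263.3333 173.8667] [261 172   6   4  15] ang 250.45141303970652 r 0.03915108847208864
[247.     180.0758] [236 174  24  10  66] ang 175.3547315751863 r 0.028647563249473672
[243.2 177.4] [242 177   3   2   5] ang 152.45269461649315 r 0.024832777236174504
[257.3077 190.3846] [255 188   5   6  13] ang 202.70866098748013 r 0.05815114137659091
```

Request:
move_arm([
  {"x": -0.07, "y": 0.89, "z": 0, "yaw": 0.57},
  {"x": -0.07, "y": 0.89, "z": 0, "yaw": 0.57},
  {"x": -0.07, "y": 0.89, "z": 0, "yaw": 0.57},
  {"x": -0.07, "y": 0.89, "z": 0, "yaw": 0.57},
  {"x": -0.07, "y": 0.89, "z": 0, "yaw": 0.57},
])

```text
time: 18.15
ee_pos: [0.4299, 0.003, 0.2735]
orientation: [[-0.944, -0.331, 0.0], [-0.331, 0.944, -0.0], [-0.0, -0.0, -1.0]]
contact_force: [-0.2, -0.2, -0.6]
width: 0.19
finger_force: 68.5
```

Request:
move_arm([
  {"x": -0.07, "y": 0.89, "z": 0, "yaw": 0.57},
  {"x": -0.07, "y": 0.89, "z": 0, "yaw": 0.57},
  {"x": -0.07, "y": 0.89, "z": 0, "yaw": 0.57},
  {"x": -0.07, "y": 0.89, "z": 0, "yaw": 0.57},
  {"x": -0.07, "y": 0.89, "z": 0, "yaw": 0.57},
])

```text
time: 18.77
ee_pos: [0.4246, 0.0914, 0.2735]
orientation: [[-0.987, 0.16, 0.0], [0.16, 0.987, -0.0], [-0.0, -0.0, -1.0]]
contact_force: [0.1, 0.1, -1.0]
width: 0.192
finger_force: 68.5
```

Request:
move_arm([
  {"x": -0.07, "y": 0.89, "z": 0, "yaw": 0.57},
  {"x": -0.07, "y": 0.89, "z": 0, "yaw": 0.57},
  {"x": -0.07, "y": 0.89, "z": 0, "yaw": 0.57},
  {"x": -0.07, "y": 0.89, "z": 0, "yaw": 0.5},
  {"x": 0, "y": 0, "z": 0, "yaw": 0},
])

```text
time: 19.4
ee_pos: [0.4516, 0.1578, 0.2734]
orientation: [[-0.858, 0.514, 0.0], [0.514, 0.858, 0.001], [0.0, 0.001, -1.0]]
contact_force: [0.7, -0.4, -1.8]
width: 0.189
finger_force: 68.5
```

```bash
python3 t.py
python3 - <<'E'
from h import *
c,im=snap("side","s4"); t=cv2.imread(sorted(__import__("glob").glob("pics/t*.png"),key=__import__("os").path.getmtime)[-1])
A=[cv2.resize(q[v-37:v+37,u-50:u+50],(390,290),interpolation=cv2.INTER_CUBIC) for q,u,v in((t,236,190),(im,268,195))]
cv2.imwrite("pics/m4.png",np.hstack(A))
E
```

```text
[0.4516 0.1578 0.2734] 149.05343728897702 19.4 [ 0.7 -0.4 -1.8] [-0.05  0.04 -0.01] 0.5768005043145584
0.17720067460238598 145.73024150272875
[246.871  180.0323] [236 173  24  11  62] ang 174.71758099948974 r 0.028569341534540615
[263.3333 173.8667] [261 172   6   4  15] ang 250.45141303970652 r 0.03915108847208864
[257.5 190.5] [256 188   4   6  12] ang 203.01818998265009 r 0.058586725060317264
```

View pics/m4.png

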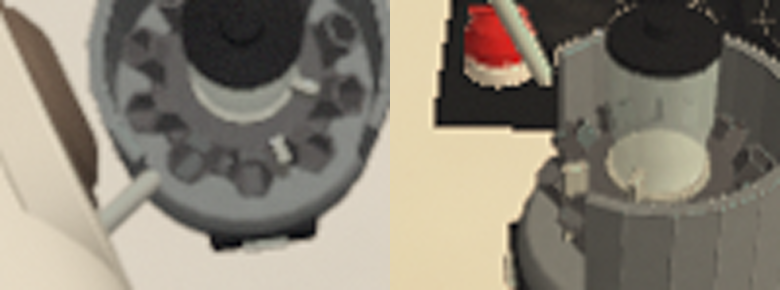

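Target socket mouth at top-view (234,195), tip at (225,198), pointer at (257,191). Checking against where the tip should be on the socket axis.

Run:
```python
from h import *
np.set_printoptions(precision=4,suppress=True)
ct,cs=cal("top"),cal("side")
C=np.array([.598,.058]);f=np.radians(148.9);h=np.array([np.cos(f),np.sin(f)])
for t in(0,.03,.035,.04):
    X=[*(C+h*(.069+t*.5736)),.125+t*.819]; print(t,X,proj(ct,[X]),proj(cs,[X]))
print(tri(ct,(225.2,198.4),cs,(218+158/3.9,158+80/3.9)))
```

```text
0 [np.float64(0.5389175711625773), np.float64(0.09364079969179831), 0.125] [[233.3202 194.1176]] [[261.8753 191.0785]]
0.03 [np.float64(0.5241829271707749), np.float64(0.10252930521493547), 0.14957] [[229.0574 198.3468]] [[256.1968 181.5614]]
0.035 [np.float64(0.5217271531721411), np.float64(0.104010722802125), 0.153665] [[228.3245 199.0739]] [[255.2398 179.9578]]
0.04 [np.float64(0.5192713791735074), np.float64(0.10549214038931454), 0.15776] [[227.5849 199.8075]] [[254.2798 178.3493]]
(array([0.5269, 0.1122, 0.1511]), np.float64(0.006250974636574359))
```

Request:
move_arm([
  {"x": -0.09, "y": -0.28, "z": 0, "yaw": 0},
  {"x": -0.3, "y": 0, "z": 0.43, "yaw": 0},
  {"x": -0.3, "y": 0, "z": 0.43, "yaw": 0},
  {"x": -0.3, "y": 0, "z": 0.43, "yaw": 0},
  {"x": -0.28, "y": 0, "z": 0.4, "yaw": 0},
])

```text
time: 20.12
ee_pos: [0.4704, 0.1387, 0.2386]
orientation: [[-0.856, 0.516, -0.001], [0.516, 0.856, -0.0], [0.001, -0.0, -1.0]]
contact_force: [0.9, -0.8, -1.0]
width: 0.196
finger_force: 68.5
```

Request:
move_arm([
  {"x": -0.16, "y": 0, "z": 0.22, "yaw": 0},
  {"x": -0.16, "y": 0, "z": 0.22, "yaw": 0},
  {"x": -0.16, "y": 0, "z": 0.22, "yaw": 0},
  {"x": -0.16, "y": 0, "z": 0.22, "yaw": 0},
  {"x": 0, "y": 0, "z": 0, "yaw": 0},
])

```text
time: 20.75
ee_pos: [0.481, 0.1322, 0.2215]
orientation: [[-0.856, 0.516, -0.001], [0.516, 0.856, -0.0], [0.0, -0.0, -1.0]]
contact_force: [-0.2, -0.8, -1.4]
width: 0.194
finger_force: 68.5
```

```bash
python3 t.py
```

```text
[0.481  0.1322 0.2215] 148.9063570220102 20.75 [-0.2 -0.8 -1.4] [ 0.03  0.08 -0.  ] 0.6092346555201005
0.1385145474431745 147.60533605830955
[224.7873 179.7239] [217 159  20  39 268] ang 116.6727476673363 r 0.06220008315048228
[263.2105 173.7368] [260 171   7   6  19] ang 250.75009645265868 r 0.03876655054684832
[247.6903 178.9469] [236 174  24  10 113] ang 178.4893757878933 r 0.02578303781403198
[257.3077 190.3846] [255 188   5   6  13] ang 202.70866098748013 r 0.05815114137659091
```

Request:
move_arm([
  {"x": -0.14, "y": 0, "z": 0.2, "yaw": 0},
  {"x": -0.14, "y": 0, "z": 0.2, "yaw": 0},
  {"x": -0.04, "y": 0, "z": 0.05, "yaw": 0},
  {"x": 0, "y": 0, "z": 0, "yaw": 0},
  {"x": 0, "y": 0, "z": 0, "yaw": 0},
])

```text
time: 21.42
ee_pos: [0.4859, 0.1303, 0.2138]
orientation: [[-0.857, 0.515, -0.001], [0.515, 0.857, 0.001], [0.001, 0.0, -1.0]]
contact_force: [-5.2, 2.3, 9.2]
width: 0.195
finger_force: 69.8
```

Home again (z 0.2138, 9 N on the floor). Second stroke, short of the target first.

Request:
move_arm([
  {"x": -0.01, "y": -0.7, "z": 0, "yaw": -0.6},
  {"x": -0.01, "y": -0.7, "z": 0, "yaw": -0.6},
  {"x": -0.01, "y": -0.7, "z": 0, "yaw": -0.6},
  {"x": -0.01, "y": -0.7, "z": 0, "yaw": -0.6},
  {"x": -0.01, "y": -0.7, "z": 0, "yaw": -0.6},
])

```text
time: 22.05
ee_pos: [0.4653, 0.0657, 0.2136]
orientation: [[-1.0, 0.012, 0.002], [0.012, 1.0, 0.003], [-0.002, 0.003, -1.0]]
contact_force: [-1.6, 4.7, 0.9]
width: 0.192
finger_force: 69.1
```

Request:
move_arm([
  {"x": -0.01, "y": -0.7, "z": 0, "yaw": -0.6},
  {"x": -0.01, "y": -0.7, "z": 0, "yaw": -0.6},
  {"x": 0, "y": -0.35, "z": 0, "yaw": -0.3},
  {"x": 0, "y": 0, "z": 0, "yaw": 0},
  {"x": 0, "y": 0, "z": 0, "yaw": 0},
])

```text
time: 22.68
ee_pos: [0.4676, 0.0298, 0.2132]
orientation: [[-0.97, -0.241, 0.0], [-0.241, 0.97, 0.001], [-0.001, 0.001, -1.0]]
contact_force: [-3.3, 4.2, 4.4]
width: 0.195
finger_force: 69.4
```

```bash
python3 t.py
```

```text
[0.4676 0.0298 0.2132] -166.04710258837667 22.675 [-3.3  4.2  4.4] [1.52 0.47 0.44] 1.5954986952457835
0.13342816313572814 192.2040063904212
[254.2153 178.3129] [ 229  157   51   44 1579] ang 211.81226560167298 r 0.028417510617487318
```

```bash
cat > sd.py <<'E'
from h import *
np.set_printoptions(precision=2,suppress=True)
c,im=snap("side","sd%d"%(now()[2]["time"]*100)); C=np.array([.598,.058])
P=lambda r,a,z: proj(c,[[C[0]+r*np.cos(np.radians(a)),C[1]+r*np.sin(np.radians(a)),z]])[0]
print("mark exp",P(.045,250.5,.149)); 
for a in(236,240,244,248,250.5,254):print(a,P(.059,a,.144),P(.067,a,.144))
g=im[185:230,262:302].mean(2).astype(int)
print("     "+' '.join(f"{x:3d}" for x in range(262,302)))
for i in range(0,45): print(185+i,' '.join(f"{q:3d}" for q in g[i]))
E
python3 sd.py
```

```text
mark exp [279.29 204.48]
236 [271.79 207.75] [269.9  209.61]
240 [273.24 208.39] [271.56 210.34]
244 [274.76 208.95] [273.29 210.99]
248 [276.34 209.44] [275.09 211.56]
250.5 [277.35 209.72] [276.24 211.87]
254 [278.79 210.05] [277.89 212.25]
     262 263 264 265 266 267 268 269 270 271 272 273 274 275 276 277 278 279 280 281 282 283 284 285 286 287 288 289 290 291 292 293 294 295 296 297 298 299 300 301
185  84 111 113 111 110 111 112 112  91  85  92  83 102 107 109 110 111 111 112 114 115 118 123 106 105 123 128 132 136 139 137 146 148 159 149 147 147 148 148  99
186  83 112 113 111 111 111 113 114  84  60  52  64  97 107 108 109 112 113 111 113 115 118 120 107 104 128 130 132 135 138 143 148 148 169 151 146 145 146 144 103
187  84 113 114 113 114 113 114 114  86  59  55  65  85 107 108 108 112 113 109 113 115 119 114 103 101 127 129 132 134 139 145 147 148 151 147 145 146 145 144  97
188  84 113 107 100 102 103 111 113  84  58  54  65  85 108 109 110 112 111 112 113 114 116 112 106 107 126 130 132 136 140 144 147 149 151 148 146 146 141 147  85
189  77 102  80  56  43  82 107 112 
[... 5987 characters left out ...]
 103 100 100 101 101 101 102 102 102 102  95
226 117 118 117 117 120 109  79  73  73  73  73  76  74  75  75  86  89  89  88  87  88  88  87  89  88  88  89  79 101 102 101 101 101 102 101 101 101 101 101  95
227 117 118 119 119 120 109  79  73  72  73  74  74  75  75  74  92  90  89  89  90  89  89  89  89  88  88  88  80 101 102 102 102 102 101 102 101 102 100 100  95
228 120 119 118 119 120 109  79  72  74  74  75  75  74  74  75  92  90  88  88  89  89  88  89  90  88  89  88  79  99 103 102 102 102 102 101 102 102 100 101  97
229 119 119 119 119 121 108  79  71  74  74  76  74  76  75  75  90  88  87  87  88  89  88  89  90  90  89  89  80 100 101 101 101 101 100 102 102 100 101 101 106
```

Request:
move_arm([
  {"x": 0, "y": -0.35, "z": 0, "yaw": -0.3},
  {"x": 0, "y": -0.25, "z": 0, "yaw": -0.2},
  {"x": 0, "y": 0, "z": 0, "yaw": 0},
  {"x": 0, "y": 0, "z": 0, "yaw": 0},
  {"x": 0, "y": 0, "z": 0, "yaw": 0},
])

```text
time: 23.4
ee_pos: [0.4706, 0.0179, 0.213]
orientation: [[-0.946, -0.324, -0.0], [-0.324, 0.946, 0.0], [-0.0, 0.0, -1.0]]
contact_force: [-3.2, 4.4, 4.4]
width: 0.19
finger_force: 69.5
```

Run:
```python
from h import *
np.set_printoptions(precision=1,suppress=True)
p,a,s=now();print(p.round(4),a,np.round(s["contact_force"],1)); C=np.array([.598,.058])
X=lambda r,a,z:[C[0]+r*np.cos(np.radians(a)),C[1]+r*np.sin(np.radians(a)),z]
T=[]
for n in("wrist","top"):
    c,im=snap(n,n+"5"); print(n,"mark",proj(c,[X(.045,250.5,.149)]),"ptr",proj(c,[X(.059,245,.144),X(.059,250.5,.144)]))
    u,v=proj(c,[X(.052,248,.146)])[0]; w=(100,75) if n=="wrist" else (30,22)
    u=int(np.clip(u,w[0],511-w[0]));v=int(np.clip(v,w[1],383-w[1])); print(u,v)
    T.append(cv2.resize(im[v-w[1]:v+w[1],u-w[0]:u+w[0]],(398,298),interpolation=cv2.INTER_CUBIC))
c,im=snap("side","side5"); T.append(cv2.resize(im[185:230,250:310],(398,298),interpolation=cv2.INTER_CUBIC)); T.append(T[2]*0)
cv2.imwrite("pics/m5.png",np.vstack([np.hstack(T[:2]),np.hstack(T[2:])]))
```

```text
[0.5 0.  0.2] -161.0723564848861 [-3.2  4.4  4.4]
wrist mark [[201.6 346. ]] ptr [[192.1 326.6]
 [187.5 331.4]]
196 308
top mark [[265.7 174.4]] ptr [[270.2 178.9]
 [271.1 176.8]]
268 176
```

View pics/m5.png

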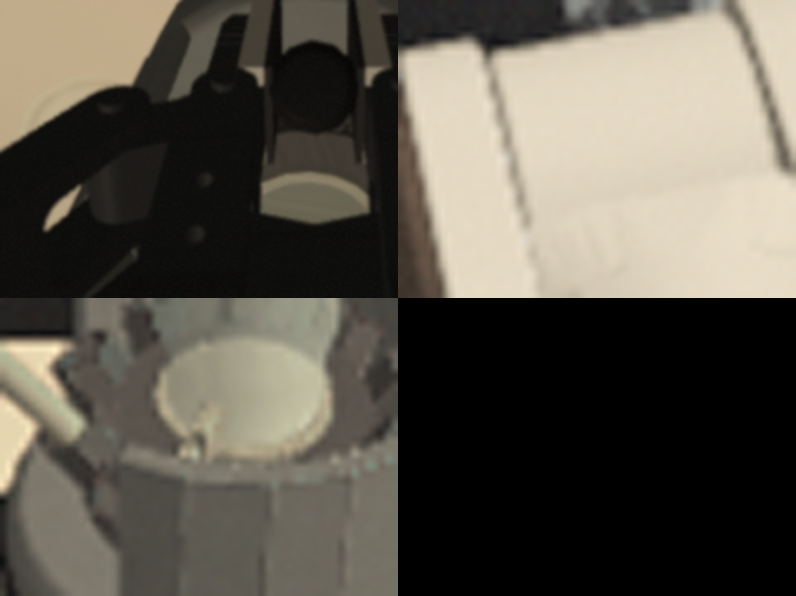

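The side crop shows the pointer at (278.4,206) just left of the mark at (281.4,202): roughly 3–4° short. Moving 3° more, then freeing the view by releasing.

Request:
move_arm([
  {"x": 0, "y": -0.35, "z": 0, "yaw": -0.3},
  {"x": 0, "y": 0, "z": 0, "yaw": 0},
  {"x": 0, "y": 0, "z": 0, "yaw": 0},
  {"x": 0, "y": 0, "z": 0, "yaw": 0},
  {"x": 0, "y": 0, "z": 0, "yaw": 0},
])

```text
time: 24.18
ee_pos: [0.4728, 0.0107, 0.2129]
orientation: [[-0.928, -0.373, -0.0], [-0.373, 0.928, 0.0], [0.0, 0.0, -1.0]]
contact_force: [-2.3, 4.4, 5.2]
width: 0.194
finger_force: 69.5
```

Request:
move_arm([
  {"x": 0, "y": 0, "z": 0, "yaw": 0},
  {"x": 0, "y": 0, "z": 0, "yaw": 0},
  {"x": 0, "y": 0, "z": 0, "yaw": 0},
  {"x": 0, "y": 0, "z": 0, "yaw": 0},
  {"x": 0, "y": 0, "z": 0, "yaw": 0},
], jaw=0.2)

```text
time: 24.8
ee_pos: [0.473, 0.0102, 0.2129]
orientation: [[-0.928, -0.373, 0.0], [-0.373, 0.928, -0.0], [0.0, -0.0, -1.0]]
contact_force: [0.4, -0.2, 0.6]
width: 0.6
finger_force: 0.0
```

Request:
move_arm([
  {"x": 0, "y": 0, "z": -1, "yaw": 0},
  {"x": 0, "y": 0, "z": -1, "yaw": 0},
  {"x": 0, "y": 0, "z": -1, "yaw": 0},
  {"x": 1, "y": 0, "z": -1, "yaw": 0},
  {"x": 1, "y": 0, "z": 0, "yaw": 0},
])

```text
time: 25.42
ee_pos: [0.4365, -0.0046, 0.2944]
orientation: [[-0.928, -0.374, 0.003], [-0.374, 0.928, -0.0], [-0.003, -0.001, -1.0]]
contact_force: [-0.6, -0.5, 0.1]
width: 0.596
finger_force: 0.0
```

Request:
move_arm([
  {"x": 1, "y": 0, "z": 0, "yaw": 0},
  {"x": 1, "y": 0, "z": 0, "yaw": 0},
  {"x": 0.5, "y": 1, "z": 0, "yaw": 0},
  {"x": 0, "y": 1, "z": 0, "yaw": 0},
  {"x": 0, "y": 0, "z": 0, "yaw": 0},
])

```text
time: 26.05
ee_pos: [0.374, 0.0157, 0.2931]
orientation: [[-0.926, -0.377, 0.001], [-0.377, 0.926, -0.0], [-0.0, -0.0, -1.0]]
contact_force: [0.0, 0.9, -0.2]
width: 0.6
finger_force: 0.0
```

```bash
python3 t.py
```

```text
[0.374  0.0157 0.2931] -157.88060203535542 26.05 [ 0.   0.9 -0.2] [ 0.01 -0.02 -0.02] 1.8910918622092865
0.22793216173867906 190.70042986154934
[263.2105 173.7368] [260 171   7   6  19] ang 250.75009645265868 r 0.03876655054684832
[247.8727 178.9364] [236 174  24  10 110] ang 179.46170200495683 r 0.02574743872981648
[270.8462 176.8462] [268 176   6   3  13] ang 249.658212933389 r 0.05860190140883491
[256.0588 196.2353] [254 194   5   5  17] ang 196.02930470256294 r 0.07059524396955777
```

Pointer at 249.7° and mark at 250.75° in the clear top view: in line within about 1°. Checking numerically that the bar is fully home.

Run:
```python
from h import *
C=np.array([.598,.058]); f=np.radians(195.8); h=np.array([np.cos(f),np.sin(f)])
X=lambda t:[*(C+h*(.046+t*.5736)),.092+t*.819]
for n in("side","wrist","top"):
    c,im=snap(n,n+"6"); g=cv2.GaussianBlur(im,(3,3),0).mean(2)
    L=[]
    for t in np.arange(.04,.2,.006):
        u,v=proj(c,[X(t)])[0]
        L.append(f"{t*1000:.0f}:{g[int(round(v)),int(round(u))]:.0f}" if 0<=u<511 and 0<=v<383 else "-")
    print(n,proj(c,[X(.175)]).round(0),*L)
```

```text
side [[225. 175.]] 40:158 46:165 52:169 58:174 64:176 70:175 76:177 82:193 88:193 94:199 100:199 106:187 112:108 118:35 124:35 130:35 136:35 142:35 148:33 154:119 160:189 166:208 172:207 178:208 184:207 190:208 196:207
wrist [[215. 321.]] 40:136 46:149 52:149 58:153 64:153 70:153 76:160 82:160 88:159 94:159 100:139 106:139 112:114 118:85 124:60 130:60 136:38 142:38 148:39 154:50 160:60 166:62 172:66 178:65 184:71 190:75 196:78
top [[266. 222.]] 40:171 46:167 52:161 58:169 64:164 70:170 76:166 82:171 88:167 94:154 100:162 106:147 112:101 118:55 124:34 130:33 136:34 142:31 148:34 154:46 160:98 166:193 172:204 178:207 184:208 190:211 196:213
```

Run:
```python
from h import *
np.set_printoptions(precision=4,suppress=True)
C=np.array([.598,.058]); f=np.radians(195.8); h=np.array([np.cos(f),np.sin(f)])
X=lambda t:[*(C+h*(.046+t*.5736)),.092+t*.819]
E={}
for n in("side","top"):
    c=cal(n); im=cv2.imread(f"pics/{n}6.png"); m=(im.mean(2)<75).astype(np.uint8)
    k=np.zeros_like(m); u=proj(c,[X(.14)])[0]; cv2.circle(k,tuple(int(q) for q in u),24,1,-1)
    nn,l,st,ce=cv2.connectedComponentsWithStats(m&k)
    i=l[int(round(u[1])),int(round(u[0]))]; q=np.argwhere(l==i)[:,::-1].astype(float)
    mu=q.mean(0); ax=np.linalg.svd(q-mu,full_matrices=False)[2][0]; s=(q-mu)@ax
    e=[mu+ax*s.min(),mu+ax*s.max()]; 
    e.sort(key=lambda z:np.hypot(*(z-proj(c,[X(.106)])[0]))); E[n]=e; print(n,st[i],e,"exp",proj(c,[X(.106),X(.175)]))
ct,cs=cal("top"),cal("side")
lo,g1=tri(ct,E["top"][0],cs,E["side"][0]);hi,g2=tri(ct,E["top"][1],cs,E["side"][1])
d=hi-lo; print("lo",lo,g1,"hi",hi,g2,"len",np.linalg.norm(d),"lean",np.degrees(np.arccos(d[2]/np.linalg.norm(d))),"az",np.degrees(np.arctan2(d[1],d[0]))%360)
print("exp",X(.106),X(.175)); print("tip est",hi-d/np.linalg.norm(d)*.175)
```

```text
side [218 159  41  40 630] [array([257.8748, 184.1313]), array([218.3588, 179.758 ])] exp [[242.7233 191.0829]
 [224.5843 174.9069]]
top [240 207  29  12 137] [array([268.0568, 213.4339]), array([239.9741, 213.0847])] exp [[260.3655 208.7401]
 [265.9362 222.4853]]
lo [0.5068 0.0161 0.2045] 0.05180794433232431 hi [0.4583 0.0677 0.1915] 0.051660973229373165 len 0.07200317875493399 lean 100.35007297440389 az 133.20710909274172
exp [np.float64(0.4952335787422827), np.float64(0.0289200339676714), 0.17881399999999997] [np.float64(0.4571505301071832), np.float64(0.018143617438200726), 0.23532499999999998]
tip est [ 0.5762 -0.0578  0.223 ]
```

Request:
move_arm([
  {"x": 0, "y": 1, "z": -0.8, "yaw": 0},
  {"x": 0, "y": 1, "z": -0.8, "yaw": 0},
  {"x": -0.4, "y": 1, "z": -0.5, "yaw": 0},
  {"x": -0.4, "y": 1, "z": 0, "yaw": 0},
  {"x": -0.4, "y": 1, "z": 0, "yaw": 0},
])

```text
time: 26.88
ee_pos: [0.3599, 0.1159, 0.3351]
orientation: [[-0.928, -0.372, 0.0], [-0.372, 0.928, 0.0], [-0.001, 0.0, -1.0]]
contact_force: [0.2, -0.1, -0.7]
width: 0.601
finger_force: 0.0
```

Request:
move_arm([
  {"x": -0.4, "y": 1, "z": 0, "yaw": 0},
  {"x": -0.4, "y": 1, "z": 0, "yaw": 0},
  {"x": -0.4, "y": 1, "z": 0, "yaw": 0},
  {"x": -0.4, "y": 1, "z": 0, "yaw": 0},
  {"x": 0, "y": 0, "z": 0, "yaw": 0},
])

```text
time: 27.5
ee_pos: [0.3594, 0.2028, 0.3349]
orientation: [[-0.927, -0.375, -0.001], [-0.375, 0.927, 0.001], [0.0, 0.001, -1.0]]
contact_force: [0.5, -0.9, 0.4]
width: 0.603
finger_force: 0.0
```

```bash
python3 t.py
cat > bh.py <<'E'
from h import *
np.set_printoptions(precision=4,suppress=True)
C=np.array([.598,.058]); f=np.radians(195.8); h=np.array([np.cos(f),np.sin(f)])
X=lambda t:[*(C+h*(.046+t*.5736)),.092+t*.819]
E={}
for n in("side","top"):
    c,im=snap(n,n+"7"); m=(im.mean(2)<75).astype(np.uint8)
    k=np.zeros_like(m); u=proj(c,[X(.14)])[0]; cv2.circle(k,tuple(int(q) for q in u),22,1,-1)
    nn,l,st,ce=cv2.connectedComponentsWithStats(m&k)
    i=1+np.argmax(-np.hypot(*(ce[1:]-u).T)+0*st[1:,4]-100*(st[1:,4]<20)); q=np.argwhere(l==i)[:,::-1].astype(float)
    mu=q.mean(0); ax=np.linalg.svd(q-mu,full_matrices=False)[2][0]; s=(q-mu)@ax
    e=[mu+ax*s.min(),mu+ax*s.max()]
    e.sort(key=lambda z:np.hypot(*(z-proj(c,[X(.106)])[0]))); E[n]=e; print(n,st[i],e,"exp",proj(c,[X(.106),X(.175)]))
ct,cs=cal("top"),cal("side")
lo,g1=tri(ct,E["top"][0],cs,E["side"][0]);hi,g2=tri(ct,E["top"][1],cs,E["side"][1])
d=hi-lo; print("lo",lo,g1,"hi",hi,g2,"len",np.linalg.norm(d),"lean",np.degrees(np.arccos(d[2]/np.linalg.norm(d))),"az",np.degrees(np.arctan2(d[1],d[0]))%360)
print("exp",np.array(X(.106)),np.array(X(.175))); print("tip est",hi-d/np.linalg.norm(d)*.175,"exp",X(0))
E
python3 bh.py
```

```text
[0.3594 0.2028 0.3349] -157.95504686496736 27.5 [ 0.5 -0.9  0.4] [-0.12  0.03 -0.01] 1.417249823776217
0.2790900759624078 148.74301992296984
[263.2105 173.7368] [260 171   7   6  19] ang 250.75009645265868 r 0.03876655054684832
[247.6903 178.9646] [236 173  24  11 113] ang 178.4924600669842 r 0.025826504378279318
[270.75   176.9167] [268 176   6   3  12] ang 249.41867193049762 r 0.05844563293677982
[255.9444 196.2222] [254 194   5   5  18] ang 195.82322403072652 r 0.07049105063553456
side [218 161  39  38 588] [array([255.763 , 184.7999]), array([218.2812, 179.8647])] exp [[242.7233 191.0829]
 [224.5843 174.9069]]
top [241 207  33  27 225] [array([244.9998, 206.81  ]), array([274.9612, 228.2607])] exp [[260.3655 208.7401]
 [265.9362 222.4853]]
lo [0.5133 0.0664 0.1646] 0.02328687932457146 hi [ 0.4449 -0.001   0.236 ] 0.0003014989061103327 len 0.11972697122359345 lean 53.39359266300836 az 224.60260780836325
exp [0.4952 0.0289 0.1788] [0.4572 0.0181 0.2353]
tip est [0.5449 0.0976 0.1316] exp [np.float64(0.5537379722976529), np.float64(0.045475108636133584), 0.092]
```

Run:
```python
import cv2
for n,(u0,u1,v0,v1) in(("top",(242,280,200,234)),("side",(206,256,160,200))):
    g=cv2.imread(f"pics/{n}7.png").mean(2)[v0:v1,u0:u1]; print(n,u0)
    for i,r in enumerate(g): print(v0+i,''.join('#' if q<60 else '+' if q<100 else '-' if q<150 else 'o' if q<190 else '.' for q in r))
```

```text
top 242
200 -----------++-ooooo------------+++o...
201 ------------+--oooo-----------+++-o...
202 ---------------ooooo---------++++o....
203 ---------------ooooo-------+++++o.....
204 ----------------oooo------+++++o......
205 ----------------ooooo---+++++-o.......
206 -----------------oooo-++++++-o........
207 -----------------oooo-+++++-..........
208 -----------------ooooo-##+o...........
209 +++----+----++++--oooo-##-............
210 +++++++++++++++++---++###-............
211 +++++++++++++++##++######o............
212 ####++++#################o............
213 ###############+++#######o............
214 #######+++--------#######o............
215 ######----ooooooo-+######+o...........
216 #+++--oooooooooooo-#######o...........
217 ooooo..oooo.......o+######+o..........
218 ..................o-#######o..........
219 ...................o+######+o.........
220 ...................o+#######o.........
221 ....................-#######+o........
222 ....................o+#######o........
223 .....................-#######-o.......
224 .....................o+######+o.......
225 .............
[... 1878 characters left out ...]
.o-#############+#######################
188 ---+-........--#############+#####################
189 ---+o..........--#############+#+#################
190 ---+.............--#############-++--------+######
191 ---+...............-+#############+o.......o------
192 ----................o-+#############-o............
193 --+o..................o-+############+o...........
194 --+o....................o-############-...........
195 --+.......................--##########-oo.........
196 ---o........................--########-oooo.......
197 ---o..........................--#####+oooooo......
198 --o.............................--###+-ooooooo....
199 --o...............................-------ooooooo..
```

Run:
```python
from h import *
np.set_printoptions(precision=4,suppress=True)
ct,cs=cal("top"),cal("side")
lo,g1=tri(ct,(263,211),cs,(240.5,195));hi,g2=tri(ct,(269.5,231),cs,(219.5,184.3))
d=hi-lo;e=d/np.linalg.norm(d);C=np.array([.598,.058])
print(lo,g1,hi,g2,np.linalg.norm(d),"lean",np.degrees(np.arccos(e[2])),"az",np.degrees(np.arctan2(e[1],e[0]))%360)
for q in(lo-e*.106,hi-e*.175): print("tip",q,"r",np.linalg.norm(q[:2]-C))
```

```text
[0.4905 0.0226 0.172 ] 0.0010018757576190176 [0.4428 0.0101 0.2138] 0.0036775957254404096 0.06465510917217153 lean 49.72923894367196 az 194.6535430517098
tip [0.5688 0.0431 0.1035] r 0.032838382742341105
tip [0.572  0.0439 0.1007] r 0.029609309217384874
```

The bar's position fits a tip resting on the socket floor, with the bar leaning out a bit within its clearance. The pointer is within about 1° of the mark and the arm is clear, so I'm handing in.

```bash
python3 -c "
from bench import bot
print(bot.close_job())"
```

```text
the job is handed in; nothing more can be done
None
```

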